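Unload the valve rack

TASK

Lift the retaining bar out of the two open brackets of the valve rack and lay it flat on the bench top. With the bar put down, take both engine valves out of the rack and lay them down in the parts tray, fully inside it. Set things down gently rather than dropping them, and leave the piston, wrench and spray can where they are.

Things in the scene. Friction and masses are not known exactly. Their poses are not given: they have to be found in the camera images.
- rack: valve rack, fixed: grey base plate 150 x 210 x 10 mm. Origin under its centre, on the bench; x along the valves, y along the bar. Each valve lies in open notches (11 mm wide, 10 mm deep) in two posts at x = +32 and -32 mm, posts 10 mm in x, 23 mm in y, 61.5 mm tall. Left or right of the robot, the tray on the other side; 80 mm or more of free bench lies between the two
- bracket_a (a point): floor of the open-topped slot of the rack's bracket at x = 0, y = +92 mm (rack frame), 64 mm above the bench: slot 16 mm wide in x, 20 mm deep; bracket 28 mm in x, 8 mm in y, top 84 mm above the bench
- bracket_b (a point): the same for the bracket at y = -92 mm
- notch_a (a point): where valve_a's stem axis starts, midway between its two posts: rack frame x = 0, y = +35 mm, 56 mm above the bench
- notch_b (a point): the same for valve_b, at y = -35 mm
- bar: steel retaining bar, 12 x 12 mm, 216 mm long, with a 28 x 28 x 8 mm plate on each end. Origin at its centre, y along the bar. Starts resting loosely in the two brackets over both valve stems, centre 70 mm up, y along the rack's y, end plates just outside the brackets; lifts straight up. Flat on the bench it rests on its end plates, axis 14 mm up. About 0.32 kg
- bar_end_a (a point): centre of the bar's end plate on its +y end, 104 mm from its centre
- bar_end_b (a point): centre of the bar's end plate on its -y end, 104 mm from its centre
- valve_a: steel engine valve, 140 mm long: round stem 9 mm thick, disc head 42 mm across. Origin on the stem's axis, 55 mm from the head's face, 85 mm from the tip (centre of mass 10 to 15 mm towards the head); x along the stem to the head. Starts level in the rack, axis 56 mm up, x along the rack's x, within 4 mm of being centred on its notch point. 0.13 kg. On a flat floor it rests on head rim and tip. On the rack's +y side
- valve_b: steel engine valve, 140 mm long: round stem 9 mm thick, disc head 42 mm across. Origin on the stem's axis, 55 mm from the head's face, 85 mm from the tip (centre of mass 10 to 15 mm towards the head); x along the stem to the head. Starts level in the rack, axis 56 mm up, x along the rack's x, within 4 mm of being centred on its notch point. 0.13 kg. On a flat floor it rests on head rim and tip. On the rack's -y side
- valve_a_head (a point): centre of the head's face of valve_a
- valve_a_tip (a point): end of the stem of valve_a
- valve_b_head (a point): centre of the head's face of valve_b
- valve_b_tip (a point): end of the stem of valve_b
- tray: open parts tray, fixed: outer 210 mm in its x, 190 mm in its y, steel walls 5 mm thick and 25 mm high, black rubber floor 6 mm above the bench. Origin under its centre, on the bench
- piston: bystander: aluminium piston standing on the bench, 90 mm in diameter, 62 mm high; origin under its centre
- wrench: bystander: steel wrench 180 mm long lying flat on the bench on the far side; origin under its middle
- spray: bystander: spray can standing on the bench, 60 mm in diameter, 170 mm high; origin under its centre
There are look-alikes about, which are no part of the job. Leave any orange or turquoise look-alike of the bar alone.

How it is judged:
On the way:
1. the bar lies flat on the bench (both ends' centres less than 18 mm up), let go, with both valves still in their posts in the rack (height (world z) of each of bar_end_a, bar_end_b below 0.018 m and contact force between the fingers and bar below 0.1 N and z of each of valve_a, valve_b in the frame of rack above 0.048 m and horizontal distance between each of valve_a, valve_b and rack below 0.05 m), for 0.2 s.
At the end, for the whole second after the job is handed in: The bar lies flat on the bench top (centres of both end plates less than 18 mm up) and at rest; both valves lie in the tray, head and stem tip both inside the walls and less than 45 mm above the bench, at rest (height (world z) of each of bar_end_a, bar_end_b below 0.018 m and linear speed of bar below 0.02 m/s and x of valve_a_head in the frame of tray between -0.101 and 0.101 m and y of valve_a_head in the frame of tray between -0.091 and 0.091 m and height (world z) of each of valve_a_head, valve_a_tip, valve_b_head, valve_b_tip below 0.045 m and x of valve_a_tip in the frame of tray between -0.101 and 0.101 m and y of valve_a_tip in the frame of tray between -0.091 and 0.091 m and linear speed of each of valve_a, valve_b below 0.03 m/s and x of valve_b_head in the frame of tray between -0.101 and 0.101 m and y of valve_b_head in the frame of tray between -0.091 and 0.091 m and x of valve_b_tip in the frame of tray between -0.101 and 0.101 m and y of valve_b_tip in the frame of tray between -0.091 and 0.091 m); the robot touches nothing.
It fails at once if a valve is dropped or thrown (faster than 0.8 m/s while the fingers do not touch it) (linear speed of valve_a above 0.8 m/s and contact force between the fingers and valve_a below 0.01 N).
It fails at once if a valve is dropped or thrown (faster than 0.8 m/s while the fingers do not touch it) (linear speed of valve_b above 0.8 m/s and contact force between the fingers and valve_b below 0.01 N).
It fails at once if the bar is dropped or thrown (faster than 0.8 m/s while the fingers do not touch it) (linear speed of bar above 0.8 m/s and contact force between the fingers and bar below 0.01 N).
It fails at once if the piston, wrench or spray can is moved by more than 30 mm (distance of any of piston, wrench, spray from where it was at the start of the episode above 0.03 m).
It also fails if it takes over 72 s, if anything falls off the work surface, if the arm or the gripper's body presses on something with over 40 N, if the wrist force passes 120 N, or if a joint passes its speed limit or range.

ROBOT

A 6-joint arm with a two-finger parallel gripper is mounted at the origin on the work surface. World frame = base frame: x ahead of the robot, y to its left, z up, the work surface at z = 0. Lengths are in m, angles in rad, forces in N, time in s.
With the tool pointing down it reaches from about 0.375 to 0.975 m from the base axis. Payload 3.8 kg.
Tool frame: the origin (TCP) lies at the centre of the arm's flange, where the gripper is bolted on; the fingertips stand 173 mm ahead of it and the grasp point (between the pads) lies ahead of it (arm.pinch_z is the z of the grasp point in the tool frame, in m); z points along the fingers, y is the line along which they close (so a half turn about z gives the same grasp; the last joint's range is limited). The gripper opens to 85 mm and grips with 20 to 120 N. Pads are 22 mm wide; open, the fingers measure 114 mm over their backs; the gripper's body (76 mm by 85 mm) begins 54 mm behind the grasp point. The pads swing forward as they close: fully open they stand 13 mm farther back than shut.
Start: joints at [-1.234, 0.264, 1.604, -0, 1.274, -0.037], TCP at [0.246, -0.628, 0.405] pointing down, gripper open.
Joint ranges: [-2.63, 2.63], [-0.94, 2.18], [0.31, 2.57], [-1.31, 4.45], [0, 2.66], [-2.55, 2.55]. Speed limits (rad/s): [2.57, 2.57, 3.14, 3.14, 3.14, 3.14].

INTERFACE

Orientations are given as a unit quaternion [w, x, y, z].
In Python, from rig import arm, optics gives the robot as it stands. The module is installed in compiled form; this text tells all that it offers.
- The arm moves only by the tool drive_tool, never from a script. Its argument "deltas" is a list of rows, each a list of 5 numbers: the shift along the tool's x, y, z in cm, then the turn about the tool's z in degrees, then the gripper command: -1 is fully open, 1 is shut, values between are in proportion. In form: [[dx, dy, dz, twist, hand], ...]. A call has 1 to 8 rows; each row shifts and turns the commanded pose from where the row before left it, along the tool's axes as they then stand; what a row does not reach is not made up. A row lasts 1/8 s, in which the tool goes at most 62.5 mm and 10.7 degrees, less where a joint would pass 70% of its speed; a pose out of reach is approached as far as the arm can. A call is refused whole if a number of a shift passes 6.25 or a number of a turn 10.7, either way. A call with a gripper value outside its range is refused whole. The fingers move at their own pace and stop on an object; "squeeze" is the grip in N (left out, the last holds). Time passes only in rows, so rows that do not move let the fingers close. It gives the time, the measured TCP pose, the force, the opening and the grip force at its end, in the units of the state.
- arm.read_state(): the state, without advancing time (a new reading comes with each control period).
- optics.get_image(name): name is "scene" or "top" or "wrist"; returns the picture (400x640x3 uint8, red, green, blue); there is no depth.
- optics.calibration(name): a dict with "fx", "fy", "cx", "cy" (pixels), "extrinsics" (4x4, takes a point from camera to world coordinates). Camera axes: x right, y up, looking along -z (the intrinsics and any distortion apply to the point x, -y, -z); pixel columns grow to the right and rows downward; lengths in m; the calibration is good to about 2 mm. A picture is of the moment at which its call begins: read the wrist's pose just before it. calibration takes no time and is no camera call; for the wrist camera it gives the pose at the moment of the call.
- arm.close_job(): hands the job in; it is judged then, once.
The state is a dict: "time": time; "q": joint angles; "joint_vel": joint speeds; "tau": joint torques, N m; "ee_pos": TCP position; "eef_rot": TCP orientation; "ft_force": force on the tool from outside, world axes, zero at the start; "torque": the same for the moment, N m; "finger_gap": finger opening in m; "finger_force": force on a finger pad.
Only numpy, scipy, OpenCV 4.12 (cv2) and the standard library are available. Lean on these libraries where they do the work, as an engineer would, in place of code of your own. Each camera call takes 0.05 s, during which the arm holds its last target. There are 200 camera calls.

## Working session

There is one attempt and no reset: what is moved stays moved. The work goes in short steps, Python scripts to look and compute and a tool call to move; the robot and the scene stay as the last step left them, time stands still between calls to the robot, and variables do not carry over. Pictures are saved under pics/ and viewed, at most 13 in all, crops included, and the job is handed in when it is done.

Besides the shell and the picture viewer there is one more tool, called after "Emit:" in YAML: its name, and indented under it one key for each argument. drive_tool: Moves the arm, as the interface text tells. Its arguments: {"type":"object","properties":{"deltas":{"type":"array","items":{"type":"array","items":{"type":"number"}}},"squeeze":{"type":"number"}},"required":["deltas"]}

```bash
mkdir -p pics
cat > h.py <<'E'
import numpy as np, cv2
from rig import arm, optics
def shot(n,f=None):
    im=np.asarray(optics.get_image(n)); c=optics.calibration(n)
    if f: cv2.imwrite('pics/'+f,im[:,:,::-1])
    return im,c
def ray(c,u,v):
    T=np.array(c['extrinsics']); d=np.array([(u-c['cx'])/c['fx'],-(v-c['cy'])/c['fy'],-1.])
    return T[:3,3],T[:3,:3]@d
def onz(c,u,v,z):
    o,d=ray(c,u,v); return o+d*(z-o[2])/d[2]
def pix(c,p):
    T=np.array(c['extrinsics']); q=T[:3,:3].T@(np.asarray(p)-T[:3,3])
    return c['cx']+c['fx']*q[0]/-q[2], c['cy']-c['fy']*q[1]/-q[2]
E
python3 - <<'E'
from h import *
for n in('top','scene'):
    im,c=shot(n,n+'0.png'); print(c)
print(arm.read_state(),arm.pinch_z)
E
```

```text
{'fx': 377.66324990064373, 'fy': 377.66324990064373, 'cx': 317.47678700961046, 'cy': 199.06091590962515, 'extrinsics': array([[ 0.02007724,  0.99763724, -0.06570264,  0.42630862],
       [-0.99975452,  0.01941703, -0.01067183, -0.04540586],
       [-0.00937087,  0.06590078,  0.99778218,  1.25033824],
       [ 0.        ,  0.        ,  0.        ,  1.        ]])}
{'fx': 496.687438136732, 'fy': 496.687438136732, 'cx': 313.1578922773097, 'cy': 194.7031777304053, 'extrinsics': array([[ 0.37277851, -0.71694974,  0.5890834 ,  1.25297607],
       [ 0.92789631,  0.28344678, -0.24221139, -0.36024158],
       [ 0.0066796 ,  0.63689951,  0.77091789,  1.05090813],
       [ 0.        ,  0.        ,  0.        ,  1.        ]])}
{'time': 0.1, 'q': array([-1.23392947e+00,  2.64714411e-01,  1.60525725e+00,  7.45649136e-06,
        1.27369429e+00, -3.69075404e-02]), 'joint_vel': array([ 0.00278772, -0.00231479, -0.00147769,  0.00019439,  0.0010975 ,
        0.00124412]), 'tau': array([-6.28129292e-04, -5.16707540e+01, -3.68589056e+01, -7.05746561e-05,
        6.26421097e-03,  3.14130136e-05]), 'ee_pos': array([ 0.24635661, -0.62810583,  0.40345079]), 'eef_rot': array([-1.02554240e-03,  9.82587032e-01,  1.85800026e-01, -1.51370002e-04]), 'ft_force': array([ 0.18662186, -0.02324809, -0.93680316]), 'torque': array([-0.03333968, -0.00331334,  0.04898031]), 'finger_force': 0.0, 'finger_gap': 0.08538571506621197} 0.1547
```

View pics/top0.png

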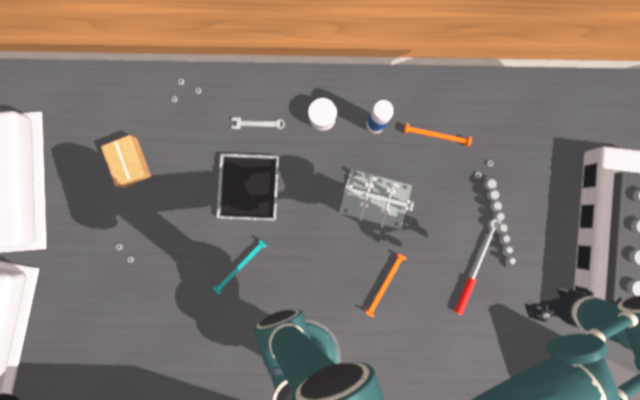

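View pics/scene0.png

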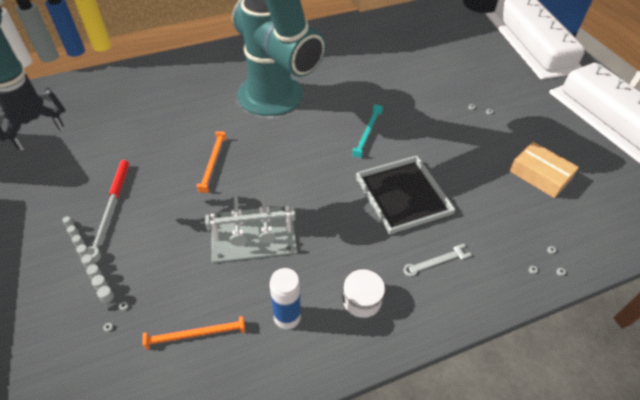

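The top view shows the rack at about (377,199) with the bar from (345,182) to (410,206), the tray at (248,187), and the free gap at about (310,205). In the scene view the bar runs (208,222)–(293,212) and the tray is at (405,195).

Run:
```python
from h import *
im=cv2.imread('pics/top0.png'); c=optics.calibration('top')
for n,u,v,z in [('barL',347,179,.07),('barR',411,206,.07),('trayTL',220,154,.025),('TR',278,155,.025),('BR',276,219,.025),('BL',218,219,.025),('piston',322,110,.062),('turqTop',264,243,.014),('orange',402,256,.014),('gap',310,205,.0)]:
    print(n,onz(c,u,v,z).round(3))
s=optics.calibration('scene')
for u,v in [(211,222),(293,212)]: print('scene bar',onz(s,u,v,.07).round(3))
w=optics.calibration('wrist'); st=arm.read_state()
print(np.array(w['extrinsics']).round(3),w['fx'],w['cx'],w['cy'])
a=cv2.resize(im[150:250,200:430],None,fx=3.4,fy=3.4,interpolation=2)
b=cv2.resize(cv2.imread('pics/scene0.png')[180:270,190:320],None,fx=3.4,fy=3.4,interpolation=2)
o=np.zeros((a.shape[0]+10,a.shape[1],3),np.uint8);cv2.imwrite('pics/crop1.png',a);cv2.imwrite('pics/crop2.png',cv2.resize(b,None,fx=1.6,fy=1.6))
```

```text
barL [ 0.569 -0.124  0.07 ]
barR [ 0.488 -0.325  0.07 ]
trayTL [0.649 0.291 0.025]
TR [0.649 0.1   0.025]
BR [0.44  0.101 0.025]
BL [0.436 0.289 0.025]
piston [ 0.791 -0.041  0.062]
turqTop [0.361 0.139 0.014]
orange [ 0.328 -0.31   0.014]
gap [ 0.488 -0.008  0.   ]
scene bar [ 0.492 -0.317  0.07 ]
scene bar [ 0.537 -0.12   0.07 ]
[[ 0.366  0.881  0.301  0.324]
 [-0.931  0.347  0.116 -0.597]
 [-0.002 -0.322  0.947  0.374]
 [ 0.     0.     0.     1.   ]] 322.5183956555926 314.61537411192126 196.64152905525594
```

View pics/crop2.png

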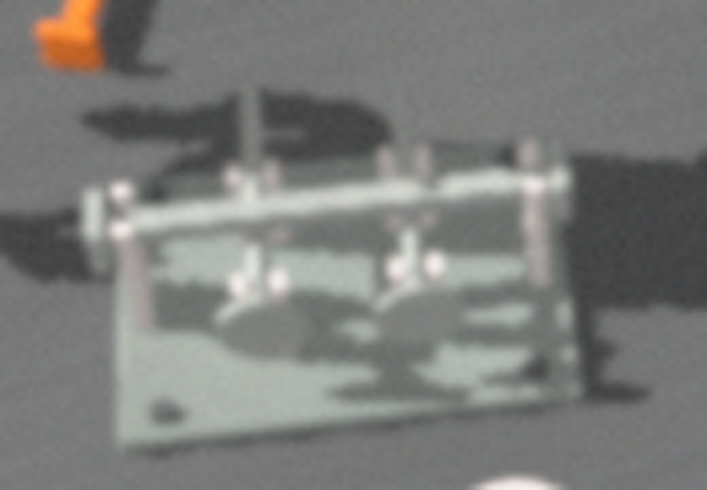

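The scene crop shows the bar from crop (95,225) to (565,185), with both valve heads facing the far side (+x). I'll go above the rack and look.

Emit:
drive_tool:
  deltas:
    - [5.05, -3.5, 0, 0, -1]
    - [5.05, -3.5, 0, 0, -1]
    - [5.05, -3.5, 0, 0, -1]
    - [5.05, -3.5, 0, 0, -1]
    - [5.05, -3.5, 0, 0, -1]
    - [5.05, -3.5, 0, 0, -1]
    - [5.05, -3.5, 0, 0, -1]
    - [5.05, -3.5, 0, 0, -1]

```text
time: 1.1
ee_pos: [0.521, -0.2183, 0.4044]
eef_rot: [-0.0, 0.983, 0.186, -0.0]
ft_force: [0.9, -0.2, 0.9]
finger_gap: 0.0853
finger_force: 0.0
```

Emit:
drive_tool:
  deltas:
    - [0, 0, 0, -10, -1]
    - [0, 0, 0, -10, -1]
    - [0, 0, 0, -10, -1]
    - [0, 0, 0, -10, -1]
    - [0, 0, 0, -10, -1]
    - [0, 0, 0, 0, -1]

```text
time: 1.85
ee_pos: [0.5202, -0.2201, 0.4041]
eef_rot: [-0.0, 0.813, 0.583, -0.0]
ft_force: [-0.3, 0.2, -0.2]
finger_gap: 0.0851
finger_force: 0.0
```

Run:
```python
from h import *
s=arm.read_state(); print(s['time'],s['ee_pos'],s['eef_rot'],s['q'])
im,c=shot('wrist','w1.png'); np.save('c1.npy',c,allow_pickle=True); print(np.array(c['extrinsics']).round(3))
shot('top','top1.png')
```

```text
1.85 [ 0.52015267 -0.220083    0.40413445] [-4.60800781e-04  8.12528875e-01  5.82920710e-01 -2.46707681e-04] [-4.44375684e-01  5.69521006e-02  1.84335454e+00  1.38550772e-05
  1.24233130e+00 -1.18221364e-01]
[[ 0.947  0.304  0.104  0.547]
 [-0.321  0.897  0.305 -0.141]
 [-0.001 -0.322  0.947  0.375]
 [ 0.     0.     0.     1.   ]]
```

View pics/w1.png

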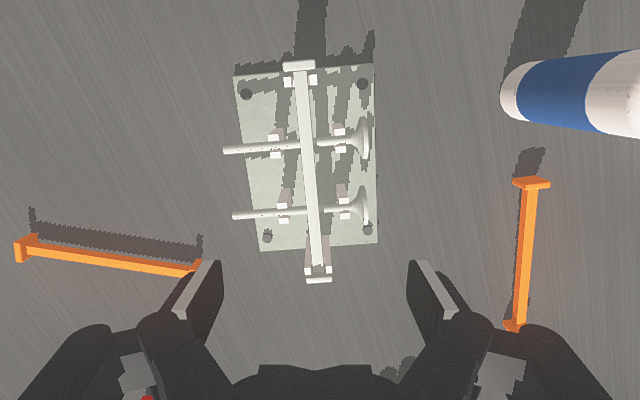

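The wrist view shows the bar from the far plate (298,65) to the near plate (318,278). The stems run (224,151)–(367,140) and (233,216)–(365,202), and the base plate corners are (234,77), (374,65), (377,242) and (261,251).

```bash
cat > m.py <<'E'
from h import *
c=np.load('c1.npy',allow_pickle=True).item()
A=onz(c,299,65.5,.084);B=onz(c,317.5,278,.084); m=(A+B)/2; d=A-B
print('bar',A,B,m,'len',np.linalg.norm(d),'yaw of y from +y deg',np.degrees(np.arctan2(-d[0],d[1])))
P=[onz(c,u,v,.01) for u,v in [(234,77),(374,65),(377,242),(261,251)]]
print('plate',[p.round(3) for p in P],sum(P)/4, [np.linalg.norm(P[i]-P[i-1]).round(3) for i in range(4)], np.degrees([np.arctan2(*(-(P[0]-P[3])[[0,1]]*[1,-1])),np.arctan2(*(-(P[1]-P[2])[[0,1]]*[1,-1]))]))
for n,t,h in [('a',(224,151),(365,138)),('b',(233,216),(364,203))]:
    T=onz(c,*t,.056);H=onz(c,*h,.056);u=(H-T)/np.linalg.norm(H-T)
    print(n,T,H,np.linalg.norm(H-T),np.degrees(np.arctan2(u[1],u[0])))
E
python3 m.py
```

```text
bar [ 0.53999607 -0.12081337  0.084     ] [ 0.48924517 -0.32047218  0.084     ] [ 0.51462062 -0.22064277  0.084     ] len 0.20600798957871802 yaw of y from +y deg -14.261867168735497
plate [array([ 0.469, -0.104,  0.01 ]), array([ 0.613, -0.14 ,  0.01 ]), array([ 0.562, -0.341,  0.01 ]), array([ 0.419, -0.306,  0.01 ])] [ 0.51573628 -0.22271117  0.01      ] [np.float64(0.208), np.float64(0.148), np.float64(0.207), np.float64(0.147)] [-13.87908639 -14.29966251]
a [ 0.44199293 -0.16930364  0.056     ] [ 0.57852611 -0.20198617  0.056     ] 0.1403903791731409 -13.461829767928299
b [ 0.4226685  -0.23647896  0.056     ] [ 0.55894586 -0.26708844  0.056     ] 0.13967268973267657 -12.659205516678835
```

Emit:
drive_tool:
  deltas:
    - [-0.2, -0.5, 0, -4.5, 0]
    - [0, 0, 5, 0, 0]
    - [0, 0, 5, 0, 0]
    - [0, 0, 4, 0, 0]
    - [0, 0, 2.5, 0, 0]
    - [0, 0, 1.4, 0, 0]
    - [0, 0, 0, 0, 0]
    - [0, 0, 0, 0, 0]
  squeeze: 50

```text
time: 2.95
ee_pos: [0.5157, -0.2209, 0.227]
eef_rot: [0.001, 0.789, 0.615, 0.001]
ft_force: [0.8, -1.2, 0.0]
finger_gap: 0.0429
finger_force: 0.0
```

Emit:
drive_tool:
  deltas:
    - [0, 0, 0, 0, 1]
    - [0, 0, 0, 0, 1]
    - [0, 0, 0, 0, 1]
    - [0, 0, 0, 0, 1]
    - [0, 0, 0, 0, 1]
    - [0, 0, 0, 0, 1]

```text
time: 3.7
ee_pos: [0.5155, -0.2208, 0.227]
eef_rot: [0.001, 0.788, 0.615, 0.0]
ft_force: [-2.0, 0.8, 5.6]
finger_gap: 0.0113
finger_force: 49.6
```

Emit:
drive_tool:
  deltas:
    - [0, 0, -1, 0, 1]
    - [0, 0, -2, 0, 1]
    - [0, 0, -3, 0, 1]
    - [0, 0, -3, 0, 1]
    - [0, 0, -1, 0, 1]
  squeeze: 70

```text
time: 4.32
ee_pos: [0.5153, -0.2207, 0.3274]
eef_rot: [0.001, 0.788, 0.615, 0.001]
ft_force: [0.4, -0.8, -3.9]
finger_gap: 0.0103
finger_force: 68.7
```

Emit:
drive_tool:
  deltas:
    - [2, -0.4, 0, 0, 1]
    - [4.5, -0.8, 0, 0, 1]
    - [5, -0.9, 0, 0, 1]
    - [5, -0.9, 0, 0, 1]
    - [3.3, -0.7, 0, 0, 1]
    - [2, -0.3, 0, 0, 1]

```text
time: 5.08
ee_pos: [0.5277, 0.0035, 0.3234]
eef_rot: [-0.002, 0.788, 0.616, -0.001]
ft_force: [0.5, -0.7, -4.0]
finger_gap: 0.0102
finger_force: 68.6
```

Emit:
drive_tool:
  deltas:
    - [0, 0, 0, 4, 1]
    - [0, 0, 0, 8, 1]
    - [0, 0, 0, 8, 1]
    - [0, 0, 0, 9, 1]
    - [0, 0, 0, 9, 1]
    - [0, 0, 0, 9, 1]
    - [0, 0, 0, 6, 1]
    - [0, 0, 0, 3, 1]

```text
time: 6.08
ee_pos: [0.5279, 0.0016, 0.3234]
eef_rot: [-0.001, 0.985, 0.172, -0.002]
ft_force: [-0.3, 0.5, -3.6]
finger_gap: 0.0107
finger_force: 68.6
```

Run:
```python
from h import *
s=arm.read_state(); print(s['time'],s['ee_pos'],s['eef_rot'],s['q'],s['finger_gap'],s['ft_force'])
im,c=shot('wrist','w2.png'); np.save('c2.npy',c,allow_pickle=True)
im,c=shot('scene')
cv2.imwrite('pics/s2.png',cv2.resize(im[60:340,160:560,::-1],None,fx=2,fy=2))
```

```text
6.075 [0.52790093 0.00164195 0.32340845] [-6.89055812e-04  9.85084264e-01  1.72059492e-01 -2.01205019e-03] [-4.42331395e-02  5.44537223e-02  2.00159950e+00  5.40033019e-04
  1.08976600e+00  1.18047160e+00] 0.010652101020508453 [-0.34073523  0.54612227 -3.58098547]
```

View pics/s2.png

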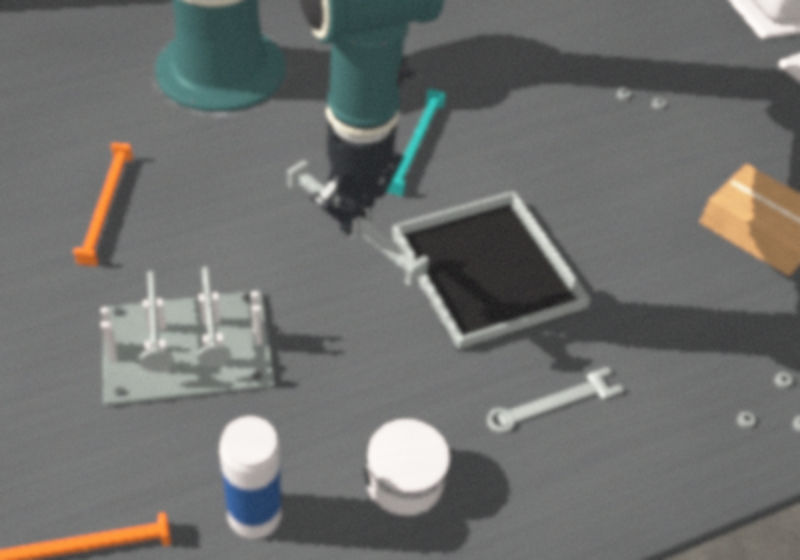

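The bar is held level and turned, and the valves are still in the rack. Lowering it now.

Emit:
drive_tool:
  deltas:
    - [0, 0, 2, 0, 1]
    - [0, 0, 4, 0, 1]
    - [0, 0, 4, 0, 1]
    - [0, 0, 3, 0, 1]
    - [0, 0, 1.2, 0, 1]
    - [0, 0, 0.6, 0, 1]
    - [0, 0, 0, 0, 1]

```text
time: 7.05
ee_pos: [0.5296, 0.0008, 0.1782]
eef_rot: [0.0, 0.985, 0.173, 0.0]
ft_force: [-0.9, 0.4, -3.3]
finger_gap: 0.0103
finger_force: 68.5
```

Emit:
drive_tool:
  deltas:
    - [0, 0, 0.2, 0, 1]
    - [0, 0, 0.1, 0, 1]
    - [0, 0, 0, 0, 1]

```text
time: 7.42
ee_pos: [0.5294, 0.0007, 0.1751]
eef_rot: [0.0, 0.985, 0.173, 0.0]
ft_force: [-0.9, 0.3, -3.2]
finger_gap: 0.0104
finger_force: 68.6
```

Emit:
drive_tool:
  deltas:
    - [0, 0, 0.1, 0, 1]
    - [0, 0, 0.1, 0, 1]
    - [0, 0, 0, 0, 1]

```text
time: 7.8
ee_pos: [0.5295, 0.0007, 0.1739]
eef_rot: [0.0, 0.985, 0.173, 0.0]
ft_force: [-3.7, -0.4, 6.2]
finger_gap: 0.0103
finger_force: 74.4
```

Emit:
drive_tool:
  deltas:
    - [0, 0, 0, 0, 0.5]
    - [0, 0, 0, 0, 0.2]
    - [0, 0, 0, 0, 0]
    - [0, 0, 0, 0, -0.2]
    - [0, 0, 0, 0, -0.2]
    - [0, 0, 0, 0, -0.2]
  squeeze: 30

```text
time: 8.55
ee_pos: [0.5292, 0.0007, 0.1726]
eef_rot: [-0.0, 0.985, 0.173, -0.0]
ft_force: [-0.5, -0.0, -0.1]
finger_gap: 0.0512
finger_force: 0.0
```

Emit:
drive_tool:
  deltas:
    - [0, 0, -2, 0, -0.2]
    - [0, 0, -4, 0, -0.2]
    - [0, 0, -6, 0, -0.2]
    - [0, 0, -6, 0, -0.2]
    - [0, 0, -5, 0, -0.2]
    - [0, 0, 0, 0, -0.2]

```text
time: 9.3
ee_pos: [0.5308, 0.0006, 0.4087]
eef_rot: [0.001, 0.985, 0.173, 0.005]
ft_force: [-0.2, -0.3, 0.4]
finger_gap: 0.0515
finger_force: 0.0
```

Run:
```python
from h import *
s=arm.read_state(); print(s['time'],s['ee_pos'],s['eef_rot'])
im,c=shot('wrist'); np.save('c3.npy',c,allow_pickle=True)
im2,_=shot('scene')
o=np.vstack([im,im2[60:260,:]])[:,:,::-1]
cv2.imwrite('pics/w3.png',o)
```

```text
9.3 [0.53084068 0.00063395 0.40874903] [0.00119638 0.98491372 0.17295647 0.00543926]
```

View pics/w3.png

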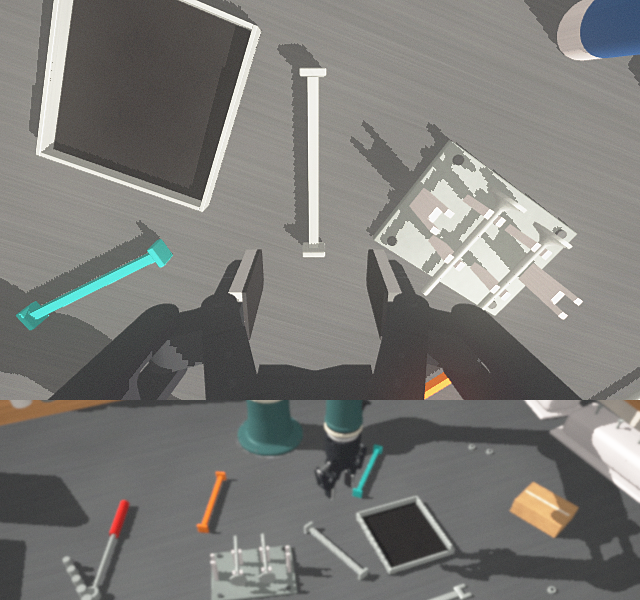

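The wrist view shows the bar flat at (313,72)–(314,250), clear of the tray and the rack, with both valves still in their posts. I'll go over valve_a next.

Emit:
drive_tool:
  deltas:
    - [-1.0, 3, 0, 0, 0]
    - [-1.6, 4.7, 0, 4, 0]
    - [-1.5, 5, 0, 8, 0]
    - [-0.6, 4.3, 0, 8, 0]
    - [-0.1, 2, 0, 8, 0]
    - [0, 0, 0, 5.7, 0]
    - [0, 0, 0, 0, 0]

```text
time: 10.28
ee_pos: [0.5285, -0.1963, 0.3999]
eef_rot: [-0.001, 0.993, -0.12, -0.002]
ft_force: [-0.5, 0.7, 0.1]
finger_gap: 0.0428
finger_force: 0.0
```

Run:
```python
from h import *
s=arm.read_state(); print(s['time'],s['ee_pos'],s['eef_rot'],s['q'])
im,c=shot('wrist','w4.png'); np.save('c4.npy',c,allow_pickle=True)
for p in [(.525,-.189,.056),(.5785,-.202,.056),(.442,-.1695,.056),(.5054,-.2555,.056)]: print(pix(c,p))
```

```text
10.275 [ 0.52852105 -0.19632968  0.39990107] [-7.09199215e-04  9.92787559e-01 -1.19863477e-01 -2.25968736e-03] [-3.99886280e-01  5.91220116e-02  1.84898691e+00  1.22159952e-04
  1.23821906e+00  1.41117530e+00]
(np.float64(309.3190098365326), np.float64(177.79516664474423))
(np.float64(309.0154328553126), np.float64(122.23573694872948))
(np.float64(310.3198928627239), np.float64(252.70180506295847))
(np.float64(377.5947780088258), np.float64(180.99978714175862))
```

View pics/w4.png

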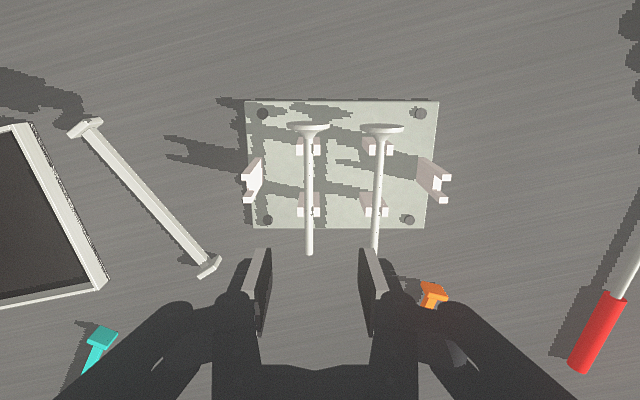

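The stem of valve_a lies at column 309 between (308,124) and (310,254), as predicted. Descending onto it.

Emit:
drive_tool:
  deltas:
    - [0.5, -0.6, 2, 0, 0]
    - [0, 0, 5, 0, 0]
    - [0, 0, 5, 0, 0]
    - [0, 0, 4, 0, 0]
    - [0, 0, 1.5, 0, 0]
    - [0, 0, 0.8, 0, 0]
    - [0, 0, 0, 0, 0]
  squeeze: 30

```text
time: 11.2
ee_pos: [0.5361, -0.1915, 0.2202]
eef_rot: [0.0, 0.993, -0.12, 0.001]
ft_force: [-0.1, -0.4, 0.5]
finger_gap: 0.0422
finger_force: 0.0
```

Emit:
drive_tool:
  deltas:
    - [0, 0, 0, 0, 1]
    - [0, 0, 0, 0, 1]
    - [0, 0, 0, 0, 1]
    - [0, 0, 0, 0, 1]
    - [0, 0, 0, 0, 1]
    - [0, 0, 0, 0, 1]

```text
time: 11.95
ee_pos: [0.5363, -0.1919, 0.2212]
eef_rot: [0.0, 0.993, -0.12, 0.001]
ft_force: [0.4, 0.1, 6.1]
finger_gap: 0.0072
finger_force: 29.8
```

Emit:
drive_tool:
  deltas:
    - [0, 0, -0.5, 0, 1]
    - [0, 0, -1.5, 0, 1]
    - [0, 0, -3, 0, 1]
    - [0, 0, -4, 0, 1]
    - [0, 0, -2, 0, 1]
    - [0, 0, 0, 0, 1]
  squeeze: 40

```text
time: 12.7
ee_pos: [0.5362, -0.1918, 0.3318]
eef_rot: [0.001, 0.993, -0.12, 0.002]
ft_force: [0.7, 0.0, -1.6]
finger_gap: 0.0071
finger_force: 39.4
```

Emit:
drive_tool:
  deltas:
    - [-0.5, -3.0, 0, 0, 1]
    - [-0.9, -5.6, 0, 0, 1]
    - [-1, -6, 0, 0, 1]
    - [-1, -6, 0, 0, 1]
    - [-1, -6, 0, 0, 1]
    - [-1, -6, 0, 0, 1]
    - [-0.9, -5.6, 0, 0, 1]
    - [-0.6, -4, 0, 0, 1]

```text
time: 13.7
ee_pos: [0.568, 0.237, 0.3272]
eef_rot: [0.001, 0.993, -0.119, -0.002]
ft_force: [0.6, -0.8, -0.9]
finger_gap: 0.007
finger_force: 39.5
```

Emit:
drive_tool:
  deltas:
    - [0, 0, 0, -5, 1]
    - [0, 0, 0, -6, 1]
    - [0, 0, 0, -2.8, 1]
    - [0, 0, 0, 0, 1]

```text
time: 14.2
ee_pos: [0.5683, 0.2345, 0.3273]
eef_rot: [0.001, 1.0, -0.0, -0.002]
ft_force: [0.2, 0.1, -1.5]
finger_gap: 0.0072
finger_force: 39.5
```

Run:
```python
from h import *
s=arm.read_state(); print(s['time'],s['ee_pos'],s['eef_rot'],s['q'],s['finger_gap'])
im,c=shot('wrist','w5.png'); np.save('c5.npy',c,allow_pickle=True)
for p in [(.475,.235,.165),(.615,.235,.165),(.4435,.285,.006),(.6455,.285,.006),(.6455,.105,.006)]: print(pix(c,p))
```

```text
14.2 [0.56829857 0.23454267 0.32729108] [ 6.64049900e-04  9.99998162e-01 -7.05500247e-05 -1.79728130e-03] [ 3.50906124e-01  2.11232082e-01  1.81603928e+00 -1.25324937e-05
  1.11815335e+00  1.92184905e+00] 0.007192781366318969
(np.float64(313.94049963967643), np.float64(414.66977108692305))
(np.float64(313.71210638473735), np.float64(176.64608937559836))
(np.float64(267.2416307343953), np.float64(292.2504903141025))
(np.float64(256.0385140447098), np.float64(93.28699408146275))
(np.float64(464.77272550771517), np.float64(93.2803482055234))
```

View pics/w5.png

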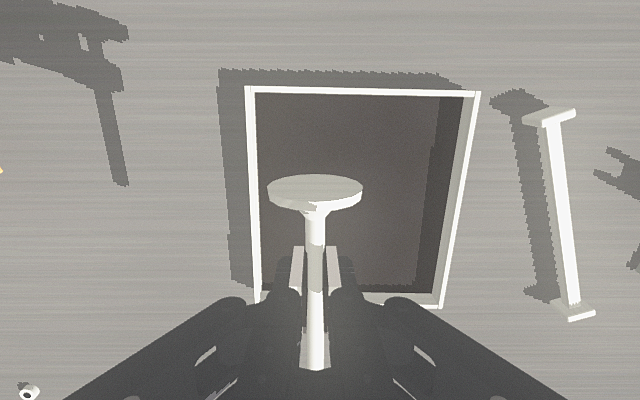

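Valve_a is held over the tray with its head at (315,190); the tray's inner edges match the prediction within about 2 mm. Lowering.

Emit:
drive_tool:
  deltas:
    - [0, 0, 3, 0, 1]
    - [0, 0, 4, 0, 1]
    - [0, 0, 3, 0, 1]
    - [0, 0, 2, 0, 1]
    - [0, 0, 0.7, 0, 1]
    - [0, 0, 0.3, 0, 1]
    - [0, 0, 0, 0, 1]
  squeeze: 25

```text
time: 15.12
ee_pos: [0.5697, 0.235, 0.2007]
eef_rot: [-0.0, 1.0, 0.0, 0.001]
ft_force: [-0.2, -0.2, -1.5]
finger_gap: 0.007
finger_force: 39.5
```

Emit:
drive_tool:
  deltas:
    - [0, 0, 0.3, 0, 1]
    - [0, 0, 0.3, 0, 1]
    - [0, 0, 0.2, 0, 1]
    - [0, 0, 0, 0, 1]
  squeeze: 20

```text
time: 15.62
ee_pos: [0.569, 0.2348, 0.1919]
eef_rot: [-0.0, 1.0, 0.0, -0.0]
ft_force: [-1.6, 0.1, 1.7]
finger_gap: 0.007
finger_force: 39.8
```

Emit:
drive_tool:
  deltas:
    - [0, 0, 0.2, 0, 1]
    - [0, 0, 0.2, 0, 1]
    - [0, 0, 0.1, 0, 1]
    - [0, 0, 0, 0, 1]

```text
time: 16.12
ee_pos: [0.5687, 0.235, 0.1877]
eef_rot: [-0.0, 1.0, 0.0, -0.0]
ft_force: [-6.1, 0.1, 8.9]
finger_gap: 0.0071
finger_force: 41.0
```

Head is on the floor and the valve is pitching in the pads; a couple of mm more, then release.

Emit:
drive_tool:
  deltas:
    - [0, 0, 0.2, 0, 1]
    - [0, 0, 0.1, 0, 1]
    - [0, 0, 0, 0, 0.7]
    - [0, 0, 0, 0, 0.5]
    - [0, 0, 0, 0, 0.2]
    - [0, 0, 0, 0, 0]
    - [0, 0, 0, 0, 0]
    - [0, 0, 0, 0, 0]

```text
time: 17.12
ee_pos: [0.5691, 0.2347, 0.1836]
eef_rot: [0.0, 1.0, 0.0, -0.0]
ft_force: [-0.2, -0.5, -0.3]
finger_gap: 0.0428
finger_force: 0.0
```

Emit:
drive_tool:
  deltas:
    - [0, 0, -1, 0, 0]
    - [0, 0, -3, 0, 0]
    - [0, 0, -6, 0, 0]
    - [0, 0, -6, 0, 0]
    - [0, 0, -5, 0, 0]
    - [0, 0, 0, 0, 0]

```text
time: 17.88
ee_pos: [0.5706, 0.2353, 0.4014]
eef_rot: [-0.002, 1.0, 0.0, 0.006]
ft_force: [0.2, 0.3, -1.0]
finger_gap: 0.0428
finger_force: 0.0
```

Run:
```python
from h import *
s=arm.read_state(); print(s['time'],s['ee_pos'],s['eef_rot'])
im,c=shot('wrist','w6.png'); np.save('c6.npy',c,allow_pickle=True)
```

```text
17.875 [0.57059947 0.23534086 0.40142568] [-2.19950027e-03  9.99979635e-01  1.65509379e-04  5.98869677e-03]
```

View pics/w6.png

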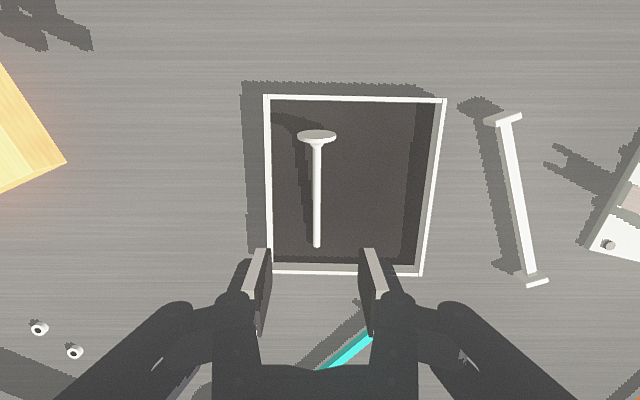

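Valve_a lies inside the tray, with its head at (317,137) and tip at (317,246). On to valve_b.

Emit:
drive_tool:
  deltas:
    - [-0.7, 5, 0, 0, 0]
    - [-0.7, 6.2, 0, 0, 0]
    - [-0.7, 6.2, 0, 0, 0]
    - [-0.7, 6.2, 0, 0, 0]
    - [-0.7, 6.2, 0, 0, 0]
    - [-0.7, 6.2, 0, 0, 0]
    - [-0.7, 6.2, 0, 0, 0]
    - [-0.6, 5, 0, 0, 0]

```text
time: 18.92
ee_pos: [0.5129, -0.2393, 0.3918]
eef_rot: [-0.001, 1.0, -0.0, -0.001]
ft_force: [-0.1, -0.7, -1.1]
finger_gap: 0.0427
finger_force: 0.0
```

Emit:
drive_tool:
  deltas:
    - [0, 2.1, 0, 0, 0]
    - [0, 0, 0, 6, 0]
    - [0, 0, 0, 6, 0]
    - [0, 0, 0, 1.8, 0]
    - [0, 0, 0, 0, 0]

```text
time: 19.55
ee_pos: [0.5142, -0.2576, 0.393]
eef_rot: [-0.0, 0.993, -0.119, -0.001]
ft_force: [1.1, -0.0, -0.1]
finger_gap: 0.0428
finger_force: 0.0
```

Run:
```python
from h import *
s=arm.read_state(); print(s['time'],s['ee_pos'],s['eef_rot'])
im,c=shot('wrist','w7.png')
g=im.astype(int); r=lambda v:[(int(x)) for x in g[v,240:400,:].sum(1)//3]
for p in [(.5595,-.268,.056),(.4225,-.2355,.056),(.506,-.2555,.056)]:
    u,v=pix(c,p); print(u,v)
for z in (.42,.6,.8):  # bright stem columns at several fractions along the stem
    p=np.array([.4225,-.2355,.056])*(1-z)+np.array([.5595,-.268,.056])*z
    u,v=pix(c,p); row=g[int(round(v)),int(u)-15:int(u)+16].mean(1).astype(int); print(int(u)-15,int(v),row.tolist())
```

```text
19.55 [ 0.51423604 -0.25759023  0.39298607] [-3.53933946e-04  9.92892193e-01 -1.19015293e-01 -5.71816101e-04]
314.4902429255859 127.90582850457695
315.15873932974483 260.1670164440383
314.9611043529624 183.9802335260745
299 209 [202, 204, 204, 206, 208, 172, 167, 170, 176, 172, 173, 198, 142, 147, 168, 204, 229, 250, 249, 246, 235, 196, 173, 171, 175, 175, 168, 182, 203, 200, 200]
299 185 [198, 200, 202, 200, 201, 200, 202, 199, 205, 203, 203, 213, 143, 145, 169, 198, 221, 248, 249, 246, 245, 206, 200, 203, 204, 204, 200, 201, 201, 199, 198]
299 157 [199, 204, 209, 124, 248, 255, 252, 251, 252, 255, 253, 150, 135, 141, 165, 190, 214, 245, 251, 255, 158, 139, 246, 252, 250, 249, 250, 254, 253, 150, 134]
```

View pics/w7.png

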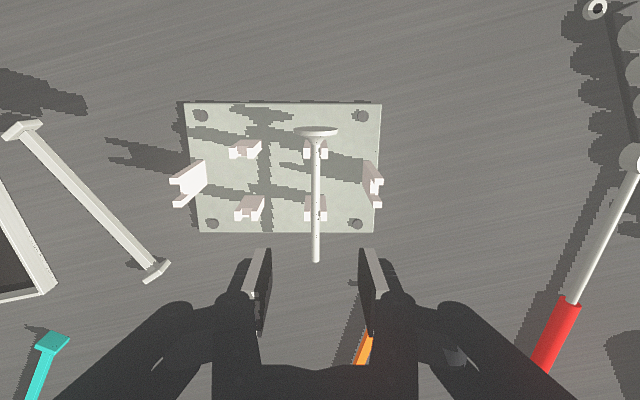

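The stem of valve_b runs (316,132)–(316,262), matching the estimate within a pixel. Grasping it.

Emit:
drive_tool:
  deltas:
    - [0.2, 0, 2, 0, 0]
    - [0, 0, 5, 0, 0]
    - [0, 0, 5, 0, 0]
    - [0, 0, 3, 0, 0]
    - [0, 0, 1.6, 0, 0]
    - [0, 0, 0.6, 0, 0]
    - [0, 0, 0, 0, 0]
  squeeze: 40

```text
time: 20.48
ee_pos: [0.5166, -0.2589, 0.2221]
eef_rot: [0.0, 0.993, -0.12, 0.0]
ft_force: [0.4, -0.7, 0.5]
finger_gap: 0.0427
finger_force: 0.0
```

Emit:
drive_tool:
  deltas:
    - [0, 0, 0, 0, 1]
    - [0, 0, 0, 0, 1]
    - [0, 0, 0, 0, 1]
    - [0, 0, 0, 0, 1]
    - [0, 0, 0, 0, 1]
    - [0, 0, 0, 0, 1]

```text
time: 21.22
ee_pos: [0.5168, -0.2591, 0.2231]
eef_rot: [0.0, 0.993, -0.12, 0.001]
ft_force: [-0.7, 0.2, 6.7]
finger_gap: 0.0071
finger_force: 39.2
```

Emit:
drive_tool:
  deltas:
    - [0, 0, 0, 0, 0.4]
    - [0, 0, 0.2, 0, 0.4]
    - [0, 0, 0.2, 0, 0.4]
    - [0, 0, 0, 0, 1]
    - [0, 0, 0, 0, 1]
    - [0, 0, 0, 0, 1]
    - [0, 0, 0, 0, 1]

```text
time: 22.1
ee_pos: [0.5161, -0.2587, 0.2176]
eef_rot: [-0.0, 0.993, -0.12, -0.0]
ft_force: [0.6, -0.3, -1.2]
finger_gap: 0.0071
finger_force: 38.9
```

Emit:
drive_tool:
  deltas:
    - [0, 0, -0.5, 0, 1]
    - [0, 0, -1.5, 0, 1]
    - [0, 0, -3, 0, 1]
    - [0, 0, -4, 0, 1]
    - [0, 0, -2, 0, 1]
    - [0, 0, 0, 0, 1]

```text
time: 22.85
ee_pos: [0.5169, -0.2592, 0.3303]
eef_rot: [0.001, 0.993, -0.12, 0.002]
ft_force: [-0.2, -0.7, -0.7]
finger_gap: 0.0071
finger_force: 38.9
```

Emit:
drive_tool:
  deltas:
    - [-0.4, -3.0, 0, 0, 1]
    - [-0.6, -5.4, 0, 0, 1]
    - [-0.7, -6, 0, 0, 1]
    - [-0.7, -6, 0, 0, 1]
    - [-0.7, -6, 0, 0, 1]
    - [-0.7, -6, 0, 0, 1]
    - [-0.6, -5.4, 0, 0, 1]
    - [-0.4, -3.7, 0, 0, 1]

```text
time: 23.85
ee_pos: [0.5675, 0.1581, 0.3254]
eef_rot: [0.0, 0.993, -0.119, -0.002]
ft_force: [0.3, -0.0, -0.1]
finger_gap: 0.0068
finger_force: 39.1
```

Emit:
drive_tool:
  deltas:
    - [0, 0, 0, -5, 1]
    - [0, 0, 0, -6, 1]
    - [0, 0, 0, -2.8, 1]
    - [0, 0, 0, 0, 1]

```text
time: 24.35
ee_pos: [0.5676, 0.1557, 0.3255]
eef_rot: [0.0, 1.0, -0.0, -0.002]
ft_force: [-0.6, -0.4, -1.8]
finger_gap: 0.0075
finger_force: 39.2
```

Emit:
drive_tool:
  deltas:
    - [0, 0, 3, 0, 1]
    - [0, 0, 4, 0, 1]
    - [0, 0, 3, 0, 1]
    - [0, 0, 2, 0, 1]
    - [0, 0, 0.6, 0, 1]
    - [0, 0, 0, 0, 1]

```text
time: 25.1
ee_pos: [0.5686, 0.1558, 0.2018]
eef_rot: [-0.0, 1.0, 0.0, 0.0]
ft_force: [-0.4, 0.0, -0.7]
finger_gap: 0.007
finger_force: 39.2
```

Contact is expected near TCP z of about 0.188; lower to about 0.184, then check.

Emit:
drive_tool:
  deltas:
    - [0, 0, 0.5, 0, 1]
    - [0, 0, 0.4, 0, 1]
    - [0, 0, 0.3, 0, 1]
    - [0, 0, 0.2, 0, 1]
    - [0, 0, 0.2, 0, 1]
    - [0, 0, 0.1, 0, 1]
    - [0, 0, 0, 0, 1]

```text
time: 25.98
ee_pos: [0.568, 0.1558, 0.1856]
eef_rot: [0.0, 1.0, 0.0, -0.001]
ft_force: [-6.3, -1.1, 8.0]
finger_gap: 0.0072
finger_force: 40.0
```

Emit:
drive_tool:
  deltas:
    - [0, 0, 0.2, 0, 1]
    - [0, 0, 0.1, 0, 1]
    - [0, 0, 0, 0, 0.7]
    - [0, 0, 0, 0, 0.5]
    - [0, 0, 0, 0, 0.2]
    - [0, 0, 0, 0, 0]
    - [0, 0, 0, 0, 0]
    - [0, 0, 0, 0, 0]

```text
time: 26.98
ee_pos: [0.5684, 0.1557, 0.1816]
eef_rot: [0.0, 1.0, 0.0, -0.0]
ft_force: [-0.6, 0.3, 0.2]
finger_gap: 0.0427
finger_force: 0.0
```

Emit:
drive_tool:
  deltas:
    - [0, 0, -1, 0, 0]
    - [0, 0, -3, 0, 0]
    - [0, 0, -6, 0, 0]
    - [0, 0, -6, 0, 0]
    - [0, 0, -5, 0, 0]
    - [0, 0, 0, 0, 0]
    - [0, 0, 0, 0, 0]
    - [0, 0, 0, 0, 0]

```text
time: 27.98
ee_pos: [0.5676, 0.1556, 0.3896]
eef_rot: [0.0, 1.0, 0.0, -0.002]
ft_force: [-0.8, -0.4, -0.4]
finger_gap: 0.0428
finger_force: 0.0
```

Run:
```python
from h import *
s=arm.read_state(); print(s['time'],s['ee_pos'])
shot('wrist','w8.png')
```

```text
27.975 [0.5676163  0.15556713 0.38962055]
```

View pics/w8.png

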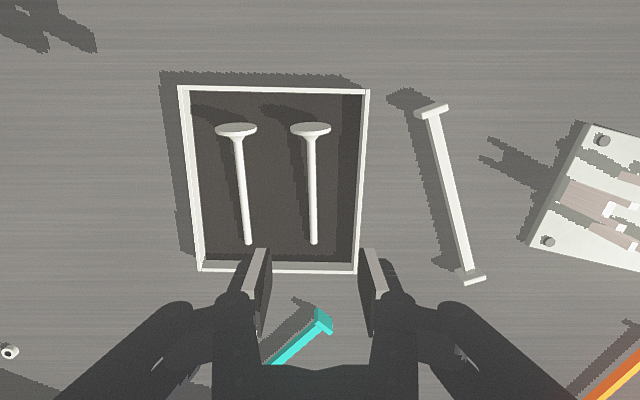

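Both valves lie in the tray (heads at (236,129) and (310,128), tips at (248,243) and (313,243)), the bar is flat on the bench, and the gripper is clear of everything.

```bash
python3 -c "
from rig import arm
print(arm.close_job())"
```

```text
the job is handed in; nothing more can be done
None
```

The bar lies flat on the bench between tray and rack, both valves lie inside the tray, nothing else was touched, and the job was handed in at about 28 s; the hand-in returned no verdict.

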